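# Knock a stuck chocolate out of its mould

## Task

The chocolate is stuck in the mould: bring the stirrup-shaped knockout in around the mould's free end, feel for the hole underneath with its rod, lightly, and push up gently until you feel the collar pressing home against the mould's underside, so that the chocolate stands proud. Stand the knockout back upright on the bench clear of the mould, then lift the chocolate out and lay it flat in the tray beside the finished one, without forcing or knocking anything and leaving everything else where it is.

Things in the scene. Friction and masses are not known exactly. Their poses are not given: they have to be found in the camera images.
- mould: Aluminium mould block 74 x 74 x 30 mm, underside 100 and top 130 mm above the bench, held like a bracket by a column on its local +y side; nothing stands beside or beneath its free -y end. Fixed. Origin: on the bench straight under the cavity's axis; x, y along the block's sides, z up.
- column (a point): Top centre of the grey column, local y = 88 mm, 130 mm high, 44 (x) x 34 (y) mm; a 50 mm wide arm joins it to the block. Its foot, 8 mm high, spans local x +-65 and y 55 to 141 mm.
- cavity (a point): Centre of the mouth of the round cavity in the mould's top, 45.5 mm wide, 22 mm deep, over an 8 mm thick base plate with the knockout hole in it. Small sprung pads in its +y and -y sides grip the chocolate and keep it at any height; pushing it out against them takes about 7 to 14 N.
- under (a point): Middle of the mould's underside, on the cavity's axis, 100 mm above the bench; not seen from above. The 11.5 mm round knockout hole (sharp edge) is near it: its 8 mm thick base plate does not sit true, so the hole may lie up to 5.5 mm off along the mould's y, either way (x = 0), and must be found by feel. Else the underside is flat out to the block's sides.
- knockout: Steel stirrup standing on the bench, about 0.45 kg. Origin: centre of the foot's underside, z up. Foot 120 (x) x 46 (y) x 8 mm; flat uprights 8 x 12 mm at x = +-54 mm (100 mm clear between them), a bar across the top, and a stepped rod pointing up from the middle of the foot. Its x stays along the mould's x as it goes in around the mould along y.
- collar (a point): Centre of the shoulder of the knockout's stepped rod, 42 mm above the foot's underside: below it the collar, 18 mm in diameter, above it the rod, 9 mm in diameter and 23 mm long. With this shoulder against the mould's underside the chocolate has been raised 15 mm. Lifted on past this contact, the load rises by some 15 N a millimetre.
- tip (a point): Centre of the rod's top end, 65 mm above the underside of the knockout's foot; flat, no chamfer. Axes as the knockout's.
- grip (a point): Centre of the knockout's wooden handle bar, 120 (x) x 14 (y) x 20 mm, 158 mm above the underside of its foot, to be pinched from above across its 14 mm (along y). Axes as the knockout's.
- piece: Round dark chocolate with two pale stripes, 44 mm in diameter, 20 mm thick, 45 g, rigid, stuck in the mould's cavity, its top 2 mm below the mould's top. Origin: centre of its underside, z up. After the push it stands 13 mm proud and can be pinched across its diameter and drawn straight up.
- tray: Shallow aluminium tray, fixed to the bench, 170 (x) x 110 (y) mm outside, rim 14 mm high and 3 mm thick, floor 3 mm thick. Origin: centre of its underside. The -x half holds the finished chocolate, the +x half is free (its middle is at local x = 40 mm, y = 0).
- finished: Finished chocolate, same as the stuck one, lying in the -x half of the tray; must stay where it is. Origin: centre of its underside.
- jar: Jar 64 mm in diameter and 110 mm high standing behind the work; must stay where it is. Origin: centre of its underside.
- cup: White cup 72 mm in diameter and 70 mm high standing behind the work; must stay where it is. Origin: centre of its underside.
Mind the look-alikes: they are no part of the job. Of the things like the mould, leave any that is brown or yellow; of the rest the smaller one is meant.

How it is judged:
By the outcome, as a careful person would: the job done as asked, in the order asked, and still so for the second after the job is handed in, with the robot touching nothing.
It also fails if it takes over 72 s, if anything falls off the work surface, if the arm or the gripper's body presses on something with over 40 N, if the wrist force passes 120 N, or if a joint passes its speed limit or range.

## Robot

A 7-joint arm with a two-finger parallel gripper is mounted at the origin on the work surface. World frame = base frame: x ahead of the robot, y to its left, z up, the work surface at z = 0. Lengths are in m, angles in rad, forces in N, time in s.
With the tool pointing down it reaches from about 0.425 to 0.925 m from the base axis. Payload 6.8 kg.
Tool frame: the origin (TCP) lies between the finger pads; the fingertips stand 14 mm ahead of it and the grasp point (between the pads) lies 5 mm behind it; z points along the fingers, y is the line along which they close (so a half turn about z gives the same grasp; the last joint's range is limited). The gripper opens to 85 mm and grips with 20 to 120 N. Pads are 22 mm wide; open, the fingers measure 114 mm over their backs; the gripper's body (76 mm by 85 mm) begins 54 mm behind the grasp point. The pads swing forward as they close: fully open they stand 13 mm farther back than shut.
Start: joints at [-1.456, 0.477, 0.022, 1.555, -0.011, 1.109, -0.083], TCP at [0.149, 0.658, 0.245] pointing down, gripper open.
Joint ranges: [-2.96, 2.96], [-0.34, 2.1], [-1.41, 1.46], [0.24, 2.44], [-1.37, 4.51], [0.17, 1.92], [-2.96, 2.96]. Speed limits (rad/s): [2.39, 2.39, 3.14, 3.14, 3.14, 3.14, 3.14].

## Interface

Orientations are given as a rotation vector (axis times angle).
In Python, from bench import r, eyes, ticket gives the robot as it stands. The module is installed in compiled form; this text tells all that it offers.
- The arm moves only by the tool arm_command, never from a script. Its argument "plan" is text: rows parted by semicolons, each of 4 numbers parted by spaces: the shift along the tool's x, y, z in m, then the turn about the tool's z in degrees. In form: tx ty tz yaw; .... A call has 1 to 20 rows; each row shifts and turns the commanded pose from where the row before left it, along the tool's axes as they then stand; what a row does not reach is not made up. A row lasts 1/8 s, in which the tool goes at most 62.5 mm and 10.7 degrees, less where a joint would pass 70% of its speed; a pose out of reach is approached as far as the arm can. A call is refused whole if a number of a shift passes 0.0625 or a number of a turn 10.7, either way. A call with a gripper value outside its range is refused whole. "hand" is the closure, from -1 (fully open) to 1 (shut), set as the call begins (left out, the last holds). The fingers move at their own pace and stop on an object; "grip_force" is the grip in N (left out, the last holds). Time passes only in rows, so rows that do not move let the fingers close. It gives the time, the measured TCP pose, the force, the opening and the grip force at its end, in the units of the state.
- r.get_obs(): the state, without advancing time (a new reading comes with each control period).
- eyes.grab_frame(name): name is "scene" or "side" or "wrist"; returns (picture, depth): 480x640x3 uint8, red, green, blue; 480x640 float32, m along the optical axis (not along the pixel's ray), 0 where there is no reading.
- eyes.calibration(name): a dict with "fov_y" (degrees; the focal length in pixels is half the picture's height over the tangent of half this angle, whatever the lens; pixels are square), "cx", "cy" (the principal point, pixels), "k1" (the pictures are not rectified: a ray, as slopes to the right and down, at radius r is drawn at 1 + k1 r^2 times it, then the intrinsics apply), "origin" and "attitude" of the camera in the world; the wrist camera has in their place "tool_from_camera" (4x4, takes a point from camera to tool coordinates, whose origin is the TCP and whose axes are the flange's). Camera axes: x right, y up, looking along -z (the intrinsics and any distortion apply to the point x, -y, -z); pixel columns grow to the right and rows downward; lengths in m; the calibration is good to about 2 mm. A picture is of the moment at which its call begins: read the wrist's pose just before it. calibration takes no time and is no camera call.
- ticket.hand_in(): hands the job in; it is judged then, once.
The state is a dict: "clock": time; "joints": joint angles; "qvel": joint speeds; "tau": joint torques, N m; "tcp_pos": TCP position; "orientation": TCP orientation; "contact_force": force on the tool from outside, world axes, zero at the start; "moment": the same for the moment, N m; "grip_width": finger opening in m; "gripper_force": force on a finger pad.
Only numpy, scipy, OpenCV 4.12 (cv2) and the standard library are available. Lean on these libraries where they do the work, as an engineer would, in place of code of your own. Each camera call takes 0.05 s, during which the arm holds its last target. There are 200 camera calls.

## Working session

There is one attempt and no reset: what is moved stays moved. The work goes in short steps, Python scripts to look and compute and a tool call to move; the robot and the scene stay as the last step left them, time stands still between calls to the robot, and variables do not carry over. Pictures are saved under pics/ and viewed, at most 10 in all, crops included, and the job is handed in when it is done.

Besides the shell and the picture viewer there is one more tool, called after ">>>" by a JSON object that holds its "api" and its "payload", one argument or row to a line. arm_command: Moves the arm, as the interface text tells. Its arguments: {"type":"object","properties":{"plan":{"type":"string"},"hand":{"type":"number"},"grip_force":{"type":"number"}},"required":["plan"]}

```bash
mkdir -p pics; cat > h.py <<'E'
import numpy as np, cv2
from bench import r, eyes, ticket
from scipy.spatial.transform import Rotation as R
def cam(name):
    c=eyes.calibration(name); o=r.get_obs()
    f=240/np.tan(np.radians(c['fov_y'])/2)
    if 'tool_from_camera' in c:
        T=np.eye(4);T[:3,:3]=R.from_rotvec(o['orientation']).as_matrix();T[:3,3]=o['tcp_pos']
        M=T@np.array(c['tool_from_camera'])
    else:
        M=np.eye(4);a=np.array(c['attitude'])
        M[:3,:3]=a if a.shape==(3,3) else R.from_rotvec(a).as_matrix() if a.size==3 else R.from_quat(a).as_matrix()
        M[:3,3]=c['origin']
    return dict(M=M,f=f,cx=c['cx'],cy=c['cy'],k1=c['k1'])
def grab(name,tag):
    C=cam(name);p,d=eyes.grab_frame(name)
    cv2.imwrite(f'pics/{tag}.png',p[:,:,::-1]); np.savez(f'{tag}.npz',p=p,d=d,**C); return C,p,d
def load(tag):
    z=np.load(f'{tag}.npz'); return z
def rays(z,uv):
    uv=np.atleast_2d(np.array(uv,float))
    K=np.array([[z['f'],0,z['cx']],[0,z['f'],z['cy']],[0,0,1.]])
    q=cv2.undistortPoints(uv.reshape(-1,1,2),K,np.array([float(z['k1']),0,0,0])).reshape(-1,2)
    return np.c_[q[:,0],-q[:,1],-np.ones(len(q))]
def pt(z,uv,h=None):
    """world point from depth or at height h"""
    uv=np.atleast_2d(uv);v=rays(z,uv);M=z['M']
    if h is None:
        d=z['d'][np.round(uv[:,1]).astype(int),np.round(uv[:,0]).astype(int)]
        return (v*d[:,None])@M[:3,:3].T+M[:3,3]
    w=v@M[:3,:3].T; s=(h-M[2,3])/w[:,2]; return w*s[:,None]+M[:3,3]
def cloud(z):
    u,v=np.meshgrid(np.arange(640),np.arange(480));P=pt(z,np.c_[u.ravel(),v.ravel()]).reshape(480,640,3);P[z['d']==0]=np.nan;return P
E
python3 - <<'E'
from h import *
for n in('scene','side','wrist'):
    print(n,eyes.calibration(n)); grab(n,n+'0')
print(r.get_obs())
E
```

```text
scene {'fov_y': 49.40131669376397, 'cx': 318.04129055218675, 'cy': 232.8248503645634, 'k1': -0.0996459994416394, 'origin': array([1.06249794, 0.17707432, 1.02783672]), 'attitude': array([0.3647866 , 0.58894337, 1.92301127])}
side {'fov_y': 49.50394464039319, 'cx': 323.7461481292024, 'cy': 236.00695461859112, 'k1': -0.15188719465142478, 'origin': array([-0.03242556, -0.76243919,  0.7746069 ]), 'attitude': array([ 0.90483821, -0.3207234 , -0.57367763])}
wrist {'fov_y': 64.12585298101081, 'cx': 312.83614565114055, 'cy': 237.59513923817767, 'k1': -0.04333163849284029, 'tool_from_camera': array([[-8.69064070e-05,  9.60681175e-01,  2.77653872e-01,
         6.96348002e-02],
       [ 9.99999984e-01,  4.06144384e-05,  1.72476901e-04,
         5.06531914e-04],
       [ 1.54418556e-04,  2.77653883e-01, -9.60681163e-01,
        -1.29365874e-01],
       [ 0.00000000e+00,  0.00000000e+00,  0.00000000e+00,
         1.00000000e+00]])}
{'clock': 0.15, 'joints': array([-1.45613422,  0.47762384,  0.02237211,  1.55617587, -0.01149511,
        1.10930247, -0.08307376]), 'qvel': array([-0.00015458, -0.00266866, -0.00028038, -0.00390447,  0.00111521,
       -0.00055551,  0.00201813]), 'tau': array([ 2.34573759e-03, -5.96921682e+01,  1.61006168e+00, -2.81490916e+01,
        1.26797214e-02,  6.55457887e-03, -3.01024293e-06]), 'tcp_pos': array([0.14905129, 0.65791144, 0.24456088]), 'orientation': array([-3.49148549e-01, -3.12208821e+00,  2.16822525e-03]), 'contact_force': array([-0.24430638,  0.19324845, -0.48828945]), 'moment': array([0.002292  , 0.05885698, 0.00023209]), 'gripper_force': 0.0, 'grip_width': 0.08532912800266113}
```

View pics/scene0.png

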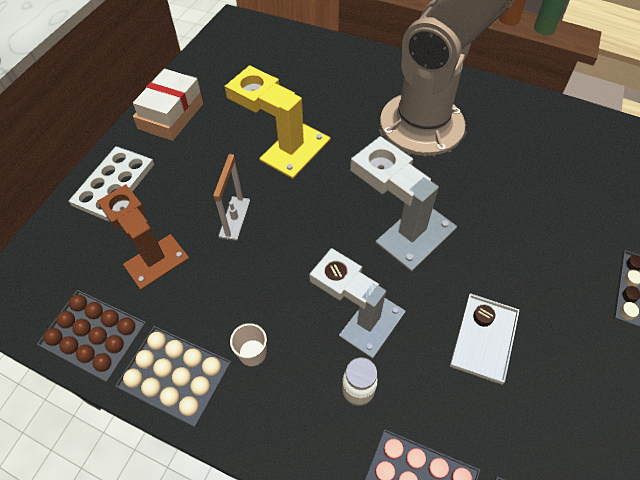

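View pics/side0.png

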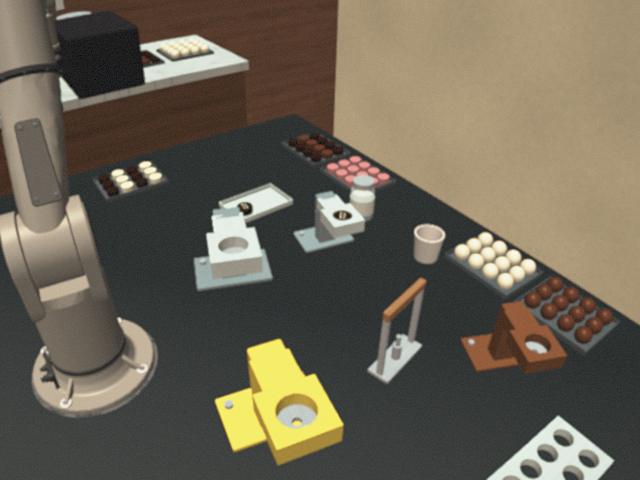

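Scene picture: mould-like things are yellow (252,83), large grey (380,158), brown (123,203), and small grey with the striped chocolate (336,271). I choose the small grey one. The knockout is at (230,205), the tray at (487,338) with the finished piece at (484,315), the jar at (360,380) and the cup at (249,343).

```bash
python3 - <<'E'
from h import *
z=load('scene0');P=cloud(z)
def box(u0,u1,v0,v1,z0,z1):
    Q=P[v0:v1,u0:u1].reshape(-1,3);Q=Q[(Q[:,2]>z0)&(Q[:,2]<z1)];return Q
def rect(Q,n):
    (c,s,a)=cv2.minAreaRect((Q[:,:2]*1000).astype(np.float32));print(n,len(Q),np.round(c,1),np.round(s,1),round(a,1),'z',np.median(Q[:,2]).round(4))
rect(box(300,400,240,320,.122,.140),'mould top')
rect(box(345,420,130,200,.0,.3)[:1],'x') 
rect(box(335,410,290,360,.003,.013),'foot')
rect(box(205,260,150,245,.14,.19),'bar')
rect(box(205,260,190,245,.003,.013),'kfoot')
rect(box(222,248,190,225,.035,.075),'rod')
rect(box(440,530,285,390,.008,.022),'tray')
rect(box(465,500,300,330,.018,.030),'fin')
rect(box(225,275,315,370,.05,.08),'cup')
rect(box(335,385,350,410,.09,.12),'jar')
rect(box(345,440,130,200,.12,.2),'big')
im=cv2.imread('pics/scene0.png')
a=cv2.resize(im[235:365,295:425],(520,520),interpolation=3);cv2.imwrite('pics/crop1.png',a)
s=load('side0');
for uv in [(342,215),(327,231)]: print(pt(s,uv))
for uv in [(336,271),(322,277),(311,276),(330,250)]: print(uv,pt(z,uv),pt(z,uv,.128))
E
```

```text
mould top 2133 [596.2  23.6] [142.3  76.5] 77.3 z 0.1308
x 1 [ 107.9 -181.3] [0. 0.] 0.0 z 0.0023
foot 1939 [609.1  88.6] [159.  162.6] 23.2 z 0.0083
bar 419 [ 488.7 -315. ] [121.1  16.2] 13.7 z 0.1669
kfoot 1009 [ 487.2 -325.3] [170.2 135.6] 27.7 z 0.0071
rod 123 [ 489.4 -314.3] [114.8  17.6] 15.5 z 0.049
tray 764 [553.6 318.8] [187.  118.6] 4.0 z 0.014
fin 327 [495.5 298.3] [42.5 62.2] 89.9 z 0.0242
cup 475 [ 770.9 -116. ] [70.8 70.9] 74.4 z 0.067
jar 813 [755.1 112.1] [56.3 54.7] 23.4 z 0.1108
big 3147 [331.6  22.2] [187.5 100.7] 66.6 z 0.1687
[[ 0.58979164 -0.01127009  0.13072974]]
[[0.60482186 0.06109234 0.0384274 ]]
(336, 271) [[ 0.58978741 -0.00805599  0.12835406]] [[ 0.58960134 -0.00812887  0.128     ]]
(322, 277) [[ 0.61473891 -0.02720481  0.13133466]] [[ 0.61307342 -0.02796465  0.128     ]]
(311, 276) [[ 0.61661469 -0.05024215  0.12163414]] [[ 0.61974691 -0.04864531  0.128     ]]
(330, 250) [[ 0.55208584 -0.03735338  0.13228354]] [[ 0.54964447 -0.03837901  0.128     ]]
```

View pics/crop1.png

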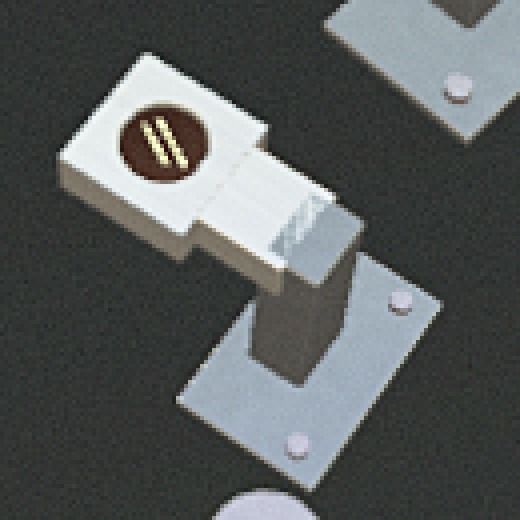

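The crop confirms the choice: the small grey mould, its free end at the left and the striped chocolate at crop (165,143).

>>> {"api": "arm_command", "payload": {
  "plan": "-0.04 -0.0174 0 0;-0.04 -0.0174 0 0;-0.04 -0.0174 0 0;-0.04 -0.0174 0 0;-0.04 -0.0174 0 0;-0.04 -0.0174 0 0;-0.04 -0.0174 0 0;-0.04 -0.0174 0 0;-0.04 -0.0174 0 0;-0.04 -0.0174 0 0;-0.0205 -0.0364 0 0;-0.0205 -0.0364 0 0;-0.0205 -0.0364 0 0;-0.0205 -0.0364 0 0;-0.0205 -0.0364 0 0;-0.0205 -0.0364 0 0;-0.0205 -0.0364 0 0;-0.0205 -0.0364 0 0;-0.0205 -0.0364 0 0;-0.0205 -0.0364 0 0",
  "hand": -1
}}

```text
clock: 2.65
tcp_pos: [0.6204, -0.0013, 0.2451]
orientation: [-0.349, -3.122, -0.0]
contact_force: [0.2, 1.2, -0.8]
grip_width: 0.0851
gripper_force: 0.0
```

```bash
python3 - <<'E'
from h import *
grab('wrist','w1')
E
```

>>> {"api": "arm_command", "payload": {
  "plan": "0.007 -0.042 0 0;0.007 -0.042 0 0;0.007 -0.042 0 0;0.007 -0.042 0 0;0.007 -0.042 0 0;0.007 -0.042 0 0;0.007 -0.042 0 0;0.007 -0.042 0 0;0 0 -0.01 -9;0 0 -0.01 -9;0 0 -0.01 -8.4;0 0 0 0"
}}

```text
clock: 4.2
tcp_pos: [0.4917, -0.3155, 0.2758]
orientation: [-0.371, 3.118, -0.001]
contact_force: [-0.8, 0.3, 0.5]
grip_width: 0.0858
gripper_force: 0.0
```

```bash
python3 - <<'E'
from h import *
grab('wrist','w2')
o=r.get_obs();print(o['tcp_pos'],o['orientation'],o['joints'])
a=cv2.imread('pics/w1.png');b=cv2.imread('pics/w2.png')
cv2.imwrite('pics/w12.png',np.vstack([cv2.resize(a,(400,300)),cv2.resize(b,(400,300))]))
z=load('w2');P=cloud(z).reshape(-1,3)
def rect(Q,n):
    (c,s,a)=cv2.minAreaRect((Q[:,:2]*1000).astype(np.float32));print(n,len(Q),np.round(c,1),np.round(s,1),round(a,1),'z',np.median(Q[:,2]).round(4))
S=P[(abs(P[:,0]-.489)<.09)&(abs(P[:,1]+.315)<.09)]
rect(S[(S[:,2]>.155)&(S[:,2]<.18)],'bar');rect(S[(S[:,2]>.002)&(S[:,2]<.014)],'foot');
z=load('w1');P=cloud(z).reshape(-1,3);S=P[(abs(P[:,0]-.59)<.12)&(abs(P[:,1]-.02)<.12)&(P[:,2]>.124)&(P[:,2]<.14)];rect(S,'mould')
np.save('m.npy',S)
E
```

```text
[ 0.49142876 -0.31528096  0.27521779] [-3.68102298e-01  3.11965445e+00  1.89182292e-04] [ 0.21605875  0.30487062  0.31098755  1.76274583 -0.10409932  1.08983051
  2.36753582]
bar 3867 [ 489.1 -315.9] [119.8  14. ] 13.6 z 0.1686
foot 4160 [ 488.9 -315.1] [179.7 179.6] 0.1 z 0.0081
mould 20649 [597.6  23.4] [142.2  74.5] 77.8 z 0.1305
```

View pics/w12.png

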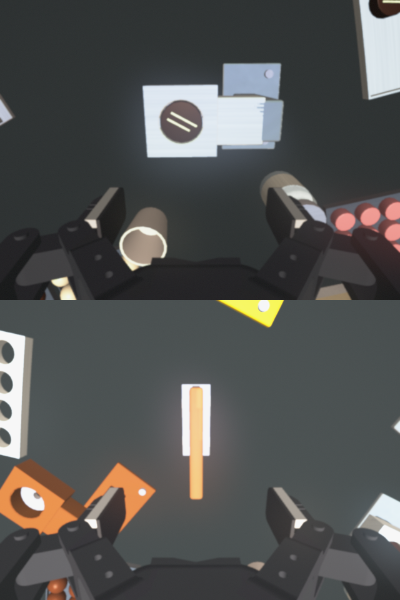

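>>> {"api": "arm_command", "payload": {
  "plan": "0.0024 0 0.03 0;0 0 0.03 0;0 0 0.03 0;0 0 0.02 0;0 0 0.012 0;0 0 0 0;0 0 0 0"
}}

```text
clock: 5.12
tcp_pos: [0.4896, -0.3162, 0.154]
orientation: [-0.372, 3.119, -0.001]
contact_force: [0.3, 0.8, 0.8]
grip_width: 0.0856
gripper_force: 0.0
```

>>> {"api": "arm_command", "payload": {
  "plan": "0 0 0 0;0 0 0 0;0 0 0 0;0 0 0 0;0 0 0 0;0 0 0 0",
  "hand": 1,
  "grip_force": 70
}}

```text
clock: 5.88
tcp_pos: [0.4893, -0.316, 0.1536]
orientation: [-0.373, 3.119, -0.0]
contact_force: [0.2, 1.1, 3.8]
grip_width: 0.0128
gripper_force: 69.4
```

```bash
python3 - <<'E'
from h import *
o=r.get_obs();print(o)
z=load('w1');p=z['p'].astype(int)
P=cloud(z)
m=(p.sum(2)<230)&(P[:,:,2]>.12)&(P[:,:,2]<.137)
n,l,st,c=cv2.connectedComponentsWithStats(m.astype(np.uint8));i=1+np.argmax(st[1:,4]);print(st[i],c[i])
mm=np.isin(l,[i]).astype(np.uint8);cn=max(cv2.findContours(mm,0,1)[0],key=len);e=cv2.fitEllipse(cn);print(e,pt(z,e[0],.128))
w=(p.sum(2)>350)&(P[:,:,2]>.126)&(P[:,:,2]<.137)
Q=P[w];Q=Q[abs(Q[:,0]-.6)<.15]
for S in(Q,np.load('m.npy')):
  ey=np.array([np.cos(np.radians(77.5)),np.sin(np.radians(77.5))]);ex=np.array([ey[1],-ey[0]])
  for ang in(77.3,77.5,77.8,78.1):
    a=np.radians(ang);ey=np.array([np.cos(a),np.sin(a)]);ex=np.array([ey[1],-ey[0]])
    d=S[:,:2]-[.59,-.0098];X=d@ex*1000;Y=d@ey*1000;k=Y<30
    print(ang,'x',np.percentile(X[k],[.3,1,99,99.7]).round(1),'y',np.percentile(Y,[.3,99.7]).round(1))
E
```

```text
{'clock': 5.875, 'joints': array([ 0.24983084,  0.43878006,  0.27975776,  1.88203029, -0.15818341,
        0.84171231,  2.41882463]), 'qvel': array([-7.46537931e-04, -5.04751730e-04,  8.43647483e-05,  2.00933418e-03,
        3.45738450e-04,  7.14645729e-04,  4.12276851e-04]), 'tau': array([ 2.65922584e-01, -4.85684788e+01,  4.70686018e+00, -2.23589623e+01,
        1.10056233e-01, -2.36399118e-01,  1.25435914e-02]), 'tcp_pos': array([ 0.48929207, -0.31597518,  0.15355263]), 'orientation': array([-3.72812134e-01,  3.11898855e+00, -1.17525675e-04]), 'contact_force': array([0.22709675, 1.07100547, 3.81649618]), 'moment': array([ 0.13362091,  0.08361279, -0.01395196]), 'gripper_force': 69.39822793006897, 'grip_width': 0.012840614591724244}Traceback (most recent call last):
  File "<stdin>", line 6, in <module>
    return _wrapfunc(a, 'argmax', axis=axis, out=out, **kwds)
    return bound(*args, **kwds)
ValueError: attempt to get argmax of an empty sequence
```

>>> {"api": "arm_command", "payload": {
  "plan": "0 0 -0.006 0;0 0 -0.006 0;0 0 -0.006 0;0 0 0 4;0 0 0 5;0 0 0 5;0 0 0 5;0 0 0 4;0 0 0 3;-0.003 0.011 0 0;-0.003 0.02 0 0;-0.003 0.025 0 0;-0.003 0.025 0 0;-0.003 0.025 0 0;-0.003 0.025 0 0;-0.003 0.025 0 0;-0.003 0.025 0 0;-0.003 0.02 0 0;-0.003 0.01 0 0;-0.003 0 0 0"
}}

```text
clock: 8.38
tcp_pos: [0.5668, -0.1163, 0.1713]
orientation: [-0.336, -3.123, -0.0]
contact_force: [-0.2, -0.7, -5.0]
grip_width: 0.013
gripper_force: 68.4
```

```bash
python3 - <<'E'
from h import *
o=r.get_obs();print(o['tcp_pos'],o['orientation'],o['joints'],o['contact_force'])
v=o['orientation'];print('head y',np.degrees(np.arctan2(*R.from_rotvec(v).as_matrix()[[1,0],1])))
grab('wrist','w3');grab('scene','s3');grab('side','d3')
for t in('w1','w3'):
  z=load(t);P=cloud(z);p=z['p'].astype(int)
  S=P[(abs(P[:,:,0]-.59)<.1)&(abs(P[:,:,1]-.02)<.12)&(P[:,:,2]>.124)&(P[:,:,2]<.137)]
  print(t,len(S))
  for ang in(77.2,77.6,78.0):
    a=np.radians(ang);ey=np.array([np.cos(a),np.sin(a)]);ex=np.array([ey[1],-ey[0]])
    d=S[:,:2]-[.59,-.0098];X=d@ex*1000;Y=d@ey*1000;k=Y<30
    print(ang,'x',np.percentile(X[k],[.1,.5,99.5,99.9]).round(1),'y',np.percentile(Y,[.1,.5,99.5,99.9]).round(1))
a=cv2.imread('pics/w3.png');b=cv2.imread('pics/d3.png')
cv2.imwrite('pics/c3.png',np.vstack([cv2.resize(a,(400,300)),cv2.resize(b[100:400,200:600],(400,300))]))
E
```

```text
[ 0.56683412 -0.11633587  0.17126753] [-3.36087396e-01 -3.12347562e+00 -1.93468033e-05] [-0.17758524  0.41616199  0.350063    1.88072876 -0.18154702  0.87559893
  1.61818639] [-0.24852066 -0.71313705 -5.00191677]
head y 77.71715371723336
w1 20649
77.2 x [-36.8 -36.7  37.1  37.4] y [-36.5 -35.9 103.4 104.7]
77.6 x [-36.7 -36.6  37.   37.4] y [-36.5 -35.9 103.4 104.6]
78.0 x [-36.8 -36.5  37.   37.5] y [-36.6 -35.9 103.4 104.5]
w3 24918
77.2 x [-37.  -36.7  37.2  37.8] y [-37.4 -37.1  54.5  56.9]
77.6 x [-36.8 -36.6  37.2  37.8] y [-37.3 -37.   54.4  56.8]
78.0 x [-37.  -36.7  37.2  37.7] y [-37.3 -37.   54.3  56.6]
```

View pics/c3.png

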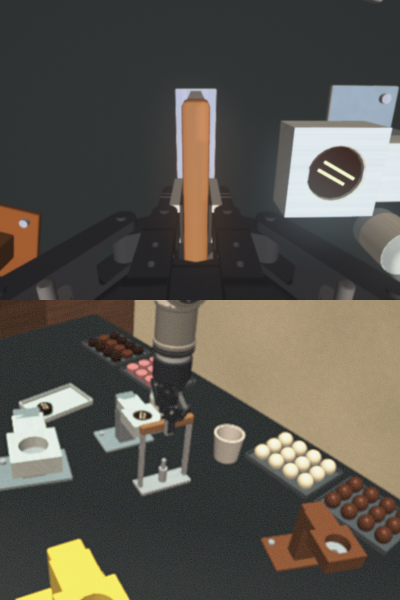

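The top half shows the bar held at (196,180), the foot beneath it, and the mould to the right with its chocolate at (336,172). The lower half shows the stirrup hanging upright in front of the mould.

```bash
python3 - <<'E'
from h import *
o=r.get_obs()
z=load('w3');P=cloud(z).reshape(-1,3)
a=np.radians(77.7);ey=np.array([np.cos(a),np.sin(a)]);ex=np.array([ey[1],-ey[0]])
tc=np.array(o['tcp_pos'])[:2]
def show(zz,lo,hi,n):
    S=zz[(zz[:,2]>lo)&(zz[:,2]<hi)&(np.hypot(*(zz[:,:2]-tc).T)<.1)]
    d=S[:,:2]-tc;X=d@ex*1000;Y=d@ey*1000
    S2=S[abs(Y)<(8 if n=='bar' else 40)];print(n,len(S),'z',np.median(S[:,2]),'x',np.percentile(X[abs(Y)<8],[0.1,.5,99.5,99.9]).round(1),'y',np.percentile(Y,[.5,99.5]).round(1))
show(P,.181,.195,'bar');show(P,.02,.034,'foot')
d=np.array([.5902,-.0098])-tc;print('cavity rel tcp  x,y mm',d@ex*1000,d@ey*1000)
E
```

```text
bar 12189 z 0.1862757128032444 x [-59.9 -59.7  30.7  31.3] y [-15.5  20.8]
foot 3094 z 0.02644090484221598 x [-59.7 -59.7 -49.8 -49.4] y [-20.6  25.2]
cavity rel tcp  x,y mm 0.19496011344439027 111.13360529090814
```

>>> {"api": "arm_command", "payload": {
  "plan": "0 0.008 0 0;0 0.012 0 0;0 0.015 0 0;0 0.015 0 0;0 0.015 0 0;0 0.015 0 0;0 0.012 0 0;0 0.008 0 0;0 0.0045 0 0;0 0 -0.007 0;0 0 -0.005 0;0 0 0 0;0 0 0 0"
}}

```text
clock: 10.15
tcp_pos: [0.5888, -0.0151, 0.1834]
orientation: [0.339, 3.123, 0.0]
contact_force: [0.2, 0.7, -5.4]
grip_width: 0.0131
gripper_force: 68.5
```

>>> {"api": "arm_command", "payload": {
  "plan": "0 0 -0.002 0;0 0 -0.001 0;0 0 0 0"
}}

```text
clock: 10.52
tcp_pos: [0.589, -0.0148, 0.1864]
orientation: [0.338, 3.123, 0.0]
contact_force: [-0.3, -1.2, -5.3]
grip_width: 0.0128
gripper_force: 68.4
```

>>> {"api": "arm_command", "payload": {
  "plan": "0 0 -0.0006 0;0 0 0 0"
}}

```text
clock: 10.78
tcp_pos: [0.5889, -0.0148, 0.1869]
orientation: [-0.338, -3.123, -0.0]
contact_force: [-0.5, 0.7, -5.5]
grip_width: 0.0131
gripper_force: 68.4
```

>>> {"api": "arm_command", "payload": {
  "plan": "0 0 -0.0006 0;0 0 0 0"
}}

```text
clock: 11.02
tcp_pos: [0.5889, -0.0148, 0.1875]
orientation: [0.338, 3.123, 0.0]
contact_force: [-0.1, -0.9, -5.5]
grip_width: 0.013
gripper_force: 68.4
```

>>> {"api": "arm_command", "payload": {
  "plan": "0 0 -0.0005 0;0 0 0 0"
}}

```text
clock: 11.28
tcp_pos: [0.5889, -0.0148, 0.188]
orientation: [0.338, 3.123, 0.0]
contact_force: [0.3, 0.2, -5.3]
grip_width: 0.013
gripper_force: 68.4
```

>>> {"api": "arm_command", "payload": {
  "plan": "0 0 -0.0005 0;0 0 0 0"
}}

```text
clock: 11.52
tcp_pos: [0.5889, -0.0148, 0.1886]
orientation: [0.338, 3.123, 0.0]
contact_force: [-1.1, 0.5, -6.0]
grip_width: 0.0133
gripper_force: 68.4
```

>>> {"api": "arm_command", "payload": {
  "plan": "0 0 -0.0004 0;0 0 0 0"
}}

```text
clock: 11.78
tcp_pos: [0.5888, -0.0148, 0.1887]
orientation: [-0.338, -3.123, 0.0]
contact_force: [-0.1, -0.1, -6.6]
grip_width: 0.0129
gripper_force: 68.2
```

>>> {"api": "arm_command", "payload": {
  "plan": "0 0 -0.0003 0;0 0 0 0"
}}

```text
clock: 12.02
tcp_pos: [0.5887, -0.0148, 0.1888]
orientation: [-0.338, -3.123, 0.0]
contact_force: [1.2, -0.1, -10.7]
grip_width: 0.013
gripper_force: 68.1
```

>>> {"api": "arm_command", "payload": {
  "plan": "0 0.001 0 0;0 0 0 0"
}}

```text
clock: 12.28
tcp_pos: [0.5888, -0.0144, 0.1888]
orientation: [-0.339, -3.123, 0.001]
contact_force: [1.1, -2.0, -11.1]
grip_width: 0.0132
gripper_force: 68.1
```

>>> {"api": "arm_command", "payload": {
  "plan": "0 0.001 0.0001 0;0 0 0 0"
}}

```text
clock: 12.52
tcp_pos: [0.5889, -0.0133, 0.1888]
orientation: [-0.339, -3.122, 0.001]
contact_force: [-0.4, -2.7, -11.3]
grip_width: 0.0127
gripper_force: 68.2
```

>>> {"api": "arm_command", "payload": {
  "plan": "0 0.001 0 0;0 0 0 0"
}}

```text
clock: 12.78
tcp_pos: [0.5893, -0.0119, 0.1889]
orientation: [-0.338, -3.123, 0.0]
contact_force: [-0.9, -2.9, -11.8]
grip_width: 0.013
gripper_force: 68.2
```

>>> {"api": "arm_command", "payload": {
  "plan": "0 0.001 0 0;0 0 0 0"
}}

```text
clock: 13.02
tcp_pos: [0.5898, -0.0104, 0.1892]
orientation: [0.338, 3.123, 0.001]
contact_force: [-0.1, -2.2, -8.0]
grip_width: 0.0127
gripper_force: 68.6
```

>>> {"api": "arm_command", "payload": {
  "plan": "0 0 0 0;0 0 0 0"
}}

```text
clock: 13.28
tcp_pos: [0.5908, -0.0101, 0.19]
orientation: [0.337, 3.121, 0.002]
contact_force: [0.8, 1.5, -4.8]
grip_width: 0.0125
gripper_force: 69.1
```

>>> {"api": "arm_command", "payload": {
  "plan": "0 0 -0.0003 0;0 0 0 0"
}}

```text
clock: 13.52
tcp_pos: [0.5902, -0.0105, 0.1897]
orientation: [0.338, 3.122, 0.001]
contact_force: [0.0, 0.8, -5.0]
grip_width: 0.013
gripper_force: 69.1
```

The force fell back to the bare weight and the rod is 1 mm in. I keep raising gently.

>>> {"api": "arm_command", "payload": {
  "plan": "0 0 -0.0005 0;0 0 -0.0005 0;0 0 -0.0005 0;0 0 0 0"
}}

```text
clock: 14.02
tcp_pos: [0.5898, -0.0106, 0.1909]
orientation: [0.338, 3.123, 0.001]
contact_force: [0.8, 1.8, -5.2]
grip_width: 0.0128
gripper_force: 69.0
```

>>> {"api": "arm_command", "payload": {
  "plan": "0 0 -0.001 0;0 0 -0.001 0;0 0 0 0"
}}

```text
clock: 14.4
tcp_pos: [0.5898, -0.0107, 0.193]
orientation: [0.338, 3.123, 0.001]
contact_force: [0.7, 1.7, -4.9]
grip_width: 0.013
gripper_force: 69.1
```

>>> {"api": "arm_command", "payload": {
  "plan": "0 0.0005 0 0;0 0 0 0"
}}

```text
clock: 14.65
tcp_pos: [0.5899, -0.0105, 0.193]
orientation: [0.338, 3.123, -0.0]
contact_force: [1.1, 2.0, -5.3]
grip_width: 0.0127
gripper_force: 69.1
```

>>> {"api": "arm_command", "payload": {
  "plan": "0 0 -0.001 0;0 0 -0.001 0;0 0 -0.001 0;0 0 0 0"
}}

```text
clock: 15.15
tcp_pos: [0.5899, -0.0105, 0.196]
orientation: [0.338, 3.123, -0.0]
contact_force: [0.3, 2.2, -4.8]
grip_width: 0.0133
gripper_force: 69.0
```

>>> {"api": "arm_command", "payload": {
  "plan": "0 0.0006 0 0;0 0 -0.0005 0;0 0 0 0"
}}

```text
clock: 15.52
tcp_pos: [0.5899, -0.0102, 0.1964]
orientation: [-0.339, -3.123, 0.001]
contact_force: [-0.1, 0.2, -5.7]
grip_width: 0.0129
gripper_force: 69.0
```

>>> {"api": "arm_command", "payload": {
  "plan": "0 0 -0.0005 0;0 0 -0.0005 0;0 0 0 0"
}}

```text
clock: 15.9
tcp_pos: [0.5896, -0.01, 0.1968]
orientation: [-0.338, -3.122, 0.001]
contact_force: [1.4, 0.5, -12.1]
grip_width: 0.0127
gripper_force: 68.1
```

>>> {"api": "arm_command", "payload": {
  "plan": "0 0 -0.0005 0;0 0 -0.0005 0;0 0 -0.0006 0;0 0 -0.0007 0;0 0 -0.0007 0;0 0 -0.0007 0;0 0 0 0"
}}

```text
clock: 16.77
tcp_pos: [0.5898, -0.0099, 0.2011]
orientation: [-0.338, -3.123, 0.0]
contact_force: [0.5, 0.4, -13.4]
grip_width: 0.0131
gripper_force: 68.4
```

>>> {"api": "arm_command", "payload": {
  "plan": "0 0 -0.0007 0;0 0 -0.0007 0;0 0 -0.0007 0;0 0 -0.0007 0;0 0 -0.0007 0;0 0 0 0"
}}

```text
clock: 17.52
tcp_pos: [0.59, -0.0099, 0.2047]
orientation: [0.338, 3.123, 0.0]
contact_force: [-0.4, -0.3, -12.2]
grip_width: 0.0128
gripper_force: 68.4
```

>>> {"api": "arm_command", "payload": {
  "plan": "0 0 -0.0007 0;0 0 -0.0007 0;0 0 -0.0007 0;0 0 -0.0007 0;0 0 -0.0007 0;0 0 -0.0007 0;0 0 0 0"
}}

```text
clock: 18.4
tcp_pos: [0.5901, -0.0099, 0.209]
orientation: [0.338, 3.123, 0.0]
contact_force: [-0.7, 0.1, -12.0]
grip_width: 0.0129
gripper_force: 68.5
```

>>> {"api": "arm_command", "payload": {
  "plan": "0 0 -0.0006 0;0 0 -0.0006 0;0 0 -0.0005 0;0 0 0 0"
}}

```text
clock: 18.9
tcp_pos: [0.59, -0.0099, 0.2106]
orientation: [0.338, 3.123, 0.0]
contact_force: [-0.4, -0.8, -13.9]
grip_width: 0.0129
gripper_force: 68.4
```

>>> {"api": "arm_command", "payload": {
  "plan": "0 0 -0.0005 0;0 0 0 0"
}}

```text
clock: 19.15
tcp_pos: [0.59, -0.0098, 0.211]
orientation: [-0.338, -3.123, -0.0]
contact_force: [-0.3, -1.2, -13.1]
grip_width: 0.0127
gripper_force: 68.4
```

>>> {"api": "arm_command", "payload": {
  "plan": "0 0 -0.0004 0;0 0 0 0"
}}

```text
clock: 19.4
tcp_pos: [0.59, -0.0099, 0.2114]
orientation: [0.338, 3.123, 0.0]
contact_force: [-0.6, 0.8, -13.9]
grip_width: 0.0129
gripper_force: 68.4
```

>>> {"api": "arm_command", "payload": {
  "plan": "0 0 -0.0004 0;0 0 0 0"
}}

```text
clock: 19.65
tcp_pos: [0.59, -0.0098, 0.2118]
orientation: [-0.338, -3.123, 0.0]
contact_force: [-0.6, -0.3, -12.9]
grip_width: 0.0129
gripper_force: 68.5
```

>>> {"api": "arm_command", "payload": {
  "plan": "0 0 -0.0004 0;0 0 0 0"
}}

```text
clock: 19.9
tcp_pos: [0.5898, -0.0098, 0.2118]
orientation: [-0.338, -3.123, 0.0]
contact_force: [1.4, -0.4, -17.5]
grip_width: 0.0127
gripper_force: 68.3
```

>>> {"api": "arm_command", "payload": {
  "plan": "0 0 -0.0003 0;0 0 0 0"
}}

```text
clock: 20.15
tcp_pos: [0.5897, -0.0098, 0.2118]
orientation: [-0.338, -3.122, 0.0]
contact_force: [1.8, 0.0, -21.7]
grip_width: 0.013
gripper_force: 68.2
```

The collar is home: the load rises about 15 N/mm and z stays at 0.2118, 23 mm above the tip's first touch. Now lower it and back out.

>>> {"api": "arm_command", "payload": {
  "plan": "0 0 0.001 0;0 0 0.0015 0;0 0 0.002 0;0 0 0.0025 0;0 0 0.003 0;0 0 0.003 0;0 0 0.003 0;0 0 0.003 0;0 0 0.003 0;0 0 0.003 0;0 0 0.003 0;0 0 0.003 0;0 0 0.003 0;0 0 0.003 0;0 0 0.003 0;0 0 0.0025 0;0 0 0 0;0 0 0 0"
}}

```text
clock: 22.4
tcp_pos: [0.5901, -0.0098, 0.1701]
orientation: [0.338, 3.123, 0.0]
contact_force: [0.3, -0.7, -5.5]
grip_width: 0.0131
gripper_force: 70.7
```

>>> {"api": "arm_command", "payload": {
  "plan": "0 -0.006 0 0;0 -0.012 0 0;0 -0.015 0 0;0 -0.015 0 0;0 -0.015 0 0;0 -0.018 0 0;0 -0.02 0 0;0 -0.02 0 0;0 -0.02 0 0;0 -0.02 0 0;0 -0.02 0 0;0 -0.02 0 0;0 -0.012 0 0;0 -0.006 0 0;0 0 0.006 0;0 0 0.005 0;0 0 0 0;0 0 0 0"
}}

```text
clock: 24.65
tcp_pos: [0.5432, -0.2234, 0.1589]
orientation: [-0.337, -3.123, -0.0]
contact_force: [-0.1, 0.5, -5.6]
grip_width: 0.0128
gripper_force: 70.7
```

>>> {"api": "arm_command", "payload": {
  "plan": "0 0 0.002 0;0 0 0.0015 0;0 0 0 0"
}}

```text
clock: 25.02
tcp_pos: [0.543, -0.2237, 0.1553]
orientation: [-0.338, -3.123, -0.0]
contact_force: [-0.5, 0.2, -5.3]
grip_width: 0.0131
gripper_force: 70.7
```

>>> {"api": "arm_command", "payload": {
  "plan": "0 0 0.0007 0;0 0 0.0006 0;0 0 0 0"
}}

```text
clock: 25.4
tcp_pos: [0.5431, -0.2238, 0.1542]
orientation: [-0.338, -3.123, -0.0]
contact_force: [1.0, -0.5, -6.1]
grip_width: 0.0131
gripper_force: 70.7
```

>>> {"api": "arm_command", "payload": {
  "plan": "0 0 0.0005 0;0 0 0 0"
}}

```text
clock: 25.65
tcp_pos: [0.5431, -0.2237, 0.1537]
orientation: [-0.338, -3.123, -0.0]
contact_force: [0.3, 0.8, -6.5]
grip_width: 0.0127
gripper_force: 70.7
```

>>> {"api": "arm_command", "payload": {
  "plan": "0 0 0.0004 0;0 0 0 0"
}}

```text
clock: 25.9
tcp_pos: [0.5432, -0.2238, 0.1536]
orientation: [0.338, 3.123, 0.0]
contact_force: [-0.6, 0.1, -0.0]
grip_width: 0.0127
gripper_force: 71.3
```

>>> {"api": "arm_command", "payload": {
  "plan": "0 0 0 0;0 0 0 0;0 0 0 0;0 0 0 0;0 0 -0.01 0;0 0 -0.02 0;0 0 -0.03 0;0 0 -0.03 0;0 0 -0.02 0;0 0.015 0 0;0 0.025 0 0;0 0.03 0 0;0 0.03 0 0;0 0.03 0 0;0 0.025 0 0;0 0.015 0 0;0 0 0 0",
  "hand": -1
}}

```text
clock: 28.02
tcp_pos: [0.5794, -0.0562, 0.2627]
orientation: [-0.334, -3.123, -0.0]
contact_force: [0.9, -0.8, 0.2]
grip_width: 0.0855
gripper_force: 0.0
```

```bash
python3 - <<'E'
from h import *
o=r.get_obs();print(o['tcp_pos'],o['orientation'],o['joints'])
grab('wrist','w4');grab('scene','s4')
z=load('w4');P=cloud(z)
S=P[(abs(P[:,:,0]-.59)<.04)&(abs(P[:,:,1]+.01)<.04)&(P[:,:,2]>.139)&(P[:,:,2]<.15)]
print(len(S),S.min(0),S.max(0),np.median(S,0),cv2.minEnclosingCircle((S[:,:2]*1000).astype(np.float32)))
a=cv2.imread('pics/w4.png');b=cv2.imread('pics/s4.png')[270:420,420:620]
cv2.imwrite('pics/c4.png',np.vstack([cv2.resize(a,(400,300)),cv2.resize(b,(400,300),interpolation=3)]))
E
```

```text
[ 0.57939367 -0.05615996  0.26265858] [-3.34282543e-01 -3.12272042e+00 -2.14282199e-04] [-0.27735814  0.31581475  0.33602581  1.78196912 -0.11761278  1.06437984
  1.45805635]
3165 [ 0.56862389 -0.03148483  0.1391498 ] [0.61188916 0.01196644 0.14634177] [ 0.58927821 -0.00996611  0.14376228] ((590.3564453125, -9.650846481323242), 22.240854263305664)
```

View pics/c4.png

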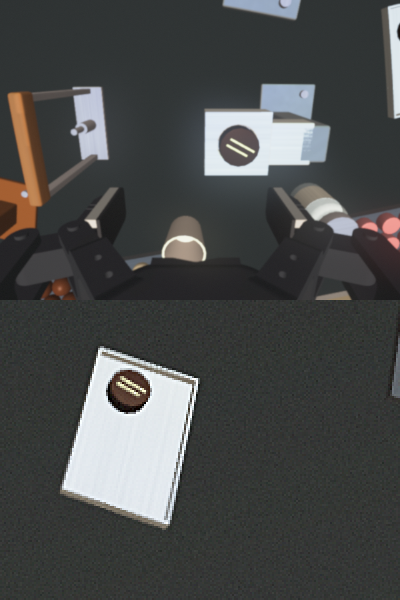

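The top half shows the knockout standing free on the left and the chocolate standing proud at (239,146). The lower half shows the tray, with corners at crop (101,348), (198,380), (168,526) and (62,491), the finished piece at the top, and the free half below it.

>>> {"api": "arm_command", "payload": {
  "plan": "-0.0004 0.024 0 0;-0.0004 0.0238 0 0;0 0 0.03 0;0 0 0.03 0;0 0 0.025 0;0 0 0.015 0;0 0 0.005 0;0 0 0 0;0 0 0 0",
  "hand": -0.3
}}

```text
clock: 29.25
tcp_pos: [0.5912, -0.0113, 0.1593]
orientation: [0.338, 3.122, 0.001]
contact_force: [-0.1, -0.2, -0.5]
grip_width: 0.0554
gripper_force: 0.0
```

```bash
python3 - <<'E'
from h import *
o=r.get_obs();print(o['tcp_pos'],o['orientation'],o['grip_width'])
z=load('s4')
c=pt(z,[(470.5,294),(519,310),(504,381),(451,363.5)],.014)[:,:2]*1000
print(c.round(1),c.mean(0))
P=cloud(z);S=P[275:395,440:530].reshape(-1,3)
S=S[(S[:,2]>.0005)&(S[:,2]<.02)];
S=S[(S[:,2]>.009)];print(len(S),cv2.minAreaRect((S[:,:2]*1000).astype(np.float32)))
F=P[275:395,440:530].reshape(-1,3);F=F[(F[:,2]>.02)&(F[:,2]<.03)];print('fin',cv2.minEnclosingCircle((F[:,:2]*1000).astype(np.float32)),np.median(F,0))
E
```

```text
[ 0.59119508 -0.01129431  0.15926667] [3.38461776e-01 3.12162767e+00 5.92351952e-04] 0.05536717700493989
[[465.1 259.3]
 [460.7 366.8]
 [626.9 373.9]
 [633.5 265.1]] [546.58213835 316.28268454]
633 ((546.810302734375, 315.3489074707031), (175.40830993652344, 111.8752670288086), 3.099635124206543)
fin ((560.2201538085938, 310.4705810546875), 80.42456817626953) [0.50475531 0.2984942  0.02477479]
```

>>> {"api": "arm_command", "payload": {
  "plan": "0.001 0.0014 0.006 0;0 0 0.005 0;0 0 0.0028 0;0 0 0 0"
}}

```text
clock: 29.75
tcp_pos: [0.5896, -0.0096, 0.1441]
orientation: [-0.338, -3.123, 0.0]
contact_force: [-0.0, -0.5, 0.2]
grip_width: 0.0552
gripper_force: 0.0
```

>>> {"api": "arm_command", "payload": {
  "plan": "0 0 0 0;0 0 0 0;0 0 0 0;0 0 0 0",
  "hand": 1,
  "grip_force": 40
}}

```text
clock: 30.25
tcp_pos: [0.5898, -0.0097, 0.1444]
orientation: [-0.339, -3.123, 0.0]
contact_force: [1.3, -0.2, -4.0]
grip_width: 0.0423
gripper_force: 40.9
```

>>> {"api": "arm_command", "payload": {
  "plan": "0 0 -0.001 0;0 0 -0.001 0;0 0 -0.001 0;0 0 0 0"
}}

```text
clock: 30.75
tcp_pos: [0.5894, -0.0096, 0.1473]
orientation: [-0.338, -3.122, 0.0]
contact_force: [0.1, 0.2, -6.1]
grip_width: 0.0418
gripper_force: 41.7
```

>>> {"api": "arm_command", "payload": {
  "plan": "0 0 -0.001 0;0 0 -0.0015 0;0 0 -0.0015 0;0 0 -0.002 0;0 0 -0.002 0;0 0 -0.002 0;0 0 -0.003 0;0 0 0 0"
}}

```text
clock: 31.75
tcp_pos: [0.5901, -0.0096, 0.1608]
orientation: [0.338, 3.123, 0.0]
contact_force: [-0.2, -0.3, -0.6]
grip_width: 0.042
gripper_force: 42.2
```

>>> {"api": "arm_command", "payload": {
  "plan": "0 0 -0.015 0;0 0 -0.025 0;0 0 -0.02 0;0.004 0.018 0 0;0.008 0.034 0 0;0.008 0.036 0 0;0.008 0.036 0 0;0.008 0.036 0 0;0.008 0.036 0 0;0.008 0.036 0 0;0.008 0.034 0 0;0.008 0.03 0 0;0.0053 0.023 0 0;0 0 0 -5;0 0 0 -5;0 0 0 -4.8;0 0 0 0"
}}

```text
clock: 33.88
tcp_pos: [0.5862, 0.318, 0.22]
orientation: [0.065, -3.14, 0.0]
contact_force: [0.0, -0.4, -0.1]
grip_width: 0.0421
gripper_force: 42.2
```

```bash
python3 - <<'E'
from h import *
o=r.get_obs();print(o['tcp_pos'],o['orientation'],o['contact_force'],o['grip_width'])
m=R.from_rotvec(o['orientation']).as_matrix();print('head y',np.degrees(np.arctan2(m[1,1],m[0,1])))
grab('wrist','w5')
z=load('w5');P=cloud(z).reshape(-1,3);S=P[(P[:,2]>.009)&(P[:,2]<.02)&(abs(P[:,0]-.547)<.12)&(abs(P[:,1]-.316)<.1)]
print(len(S),cv2.minAreaRect((S[:,:2]*1000).astype(np.float32)))
F=P[(P[:,2]>.02)&(P[:,2]<.03)&(abs(P[:,0]-.505)<.05)&(abs(P[:,1]-.30)<.05)];print('fin',cv2.minEnclosingCircle((F[:,:2]*1000).astype(np.float32)))
cv2.imwrite('pics/c5.png',cv2.resize(cv2.imread('pics/w5.png'),(400,300)))
E
```

```text
[0.58620659 0.31796046 0.22003322] [ 6.54986365e-02 -3.14010769e+00  2.66480293e-04] [ 0.01096904 -0.44516703 -0.14487252] 0.042104975280062726
head y 92.38989055182228
2762 ((548.5535888671875, 314.9305114746094), (170.07662963867188, 110.42981719970703), 2.4167490005493164)
fin ((504.19818115234375, 298.43463134765625), 21.957931518554688)
```

View pics/c5.png

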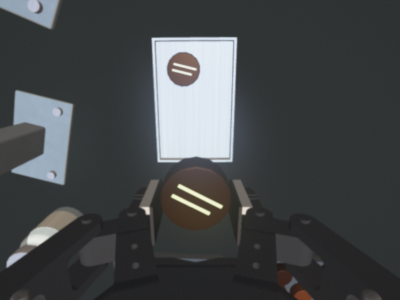

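The piece is held level between the pads at (196,197), and the tray is ahead with its finished piece at (183,68). Descending.

>>> {"api": "arm_command", "payload": {
  "plan": "-0.0022 -0.0015 0.015 0;0 0 0.03 0;0 0 0.035 0;0 0 0.035 0;0 0 0.03 0;0 0 0.02 0;0 0 0.012 0;0 0 0.008 0;0 0 0.004 0;0 0 0.002 0;0 0 0 0;0 0 0 0"
}}

```text
clock: 35.42
tcp_pos: [0.5891, 0.3164, 0.03]
orientation: [-0.067, 3.14, 0.001]
contact_force: [-0.2, -0.7, -1.0]
grip_width: 0.0417
gripper_force: 42.2
```

>>> {"api": "arm_command", "payload": {
  "plan": "0 0 0.0015 0;0 0 0.001 0;0 0 0 0"
}}

```text
clock: 35.8
tcp_pos: [0.5887, 0.3163, 0.0269]
orientation: [0.067, -3.141, 0.0]
contact_force: [-0.4, 1.0, -0.6]
grip_width: 0.0416
gripper_force: 42.2
```

>>> {"api": "arm_command", "payload": {
  "plan": "0 0 0.0007 0;0 0 0 0"
}}

```text
clock: 36.05
tcp_pos: [0.5888, 0.3163, 0.0263]
orientation: [0.067, -3.141, -0.0]
contact_force: [-0.5, 0.4, -1.0]
grip_width: 0.0422
gripper_force: 42.2
```

>>> {"api": "arm_command", "payload": {
  "plan": "0 0 0.0006 0;0 0 0 0"
}}

```text
clock: 36.3
tcp_pos: [0.5888, 0.3163, 0.0256]
orientation: [0.067, -3.141, 0.0]
contact_force: [-0.1, 0.0, 0.4]
grip_width: 0.0421
gripper_force: 42.2
```

>>> {"api": "arm_command", "payload": {
  "plan": "0 0 0.0006 0;0 0 0 0"
}}

```text
clock: 36.55
tcp_pos: [0.5889, 0.3163, 0.0251]
orientation: [-0.067, 3.141, 0.0]
contact_force: [-0.2, -0.4, -0.0]
grip_width: 0.0419
gripper_force: 42.2
```

>>> {"api": "arm_command", "payload": {
  "plan": "0 0 0.0005 0;0 0 0 0"
}}

```text
clock: 36.8
tcp_pos: [0.5888, 0.3163, 0.025]
orientation: [-0.067, 3.141, 0.0]
contact_force: [-1.6, -0.9, 3.1]
grip_width: 0.0417
gripper_force: 42.7
```

Touched down lightly at 3 N. Opening a little, then up and away.

>>> {"api": "arm_command", "payload": {
  "plan": "0 0 0 0;0 0 0 0;0 0 0 0;0 0 -0.005 0;0 0 -0.015 0;0 0 -0.03 0;0 0 -0.04 0;0 0 -0.04 0;0 0 -0.04 0;0 0 -0.03 0;0.03 0 0 0;0.04 0 0 0;0.03 0 0 0;0 0 0 0;0 0 0 0",
  "hand": -0.35
}}

```text
clock: 38.67
tcp_pos: [0.4898, 0.3121, 0.2256]
orientation: [-0.066, 3.139, 0.002]
contact_force: [0.2, -0.1, -0.3]
grip_width: 0.0575
gripper_force: 0.0
```

```bash
python3 - <<'E'
from h import *
o=r.get_obs();print(o['clock'],o['tcp_pos'],o['contact_force'])
grab('scene','s6')
a=cv2.imread('pics/s6.png');cv2.imwrite('pics/s6.png',a)
z=load('s6');P=cloud(z)
for n,c,lo,hi in(('new',(.588,.316),.019,.03),('bar',(.543,-.224),.155,.18)):
    S=P[(abs(P[:,:,0]-c[0])<.07)&(abs(P[:,:,1]-c[1])<.04)&(P[:,:,2]>lo)&(P[:,:,2]<hi)]
    print(n,len(S),np.median(S,0) if len(S) else '',np.ptp(S[:,2]) if len(S) else '')
E
```

```text
38.675 [0.48977699 0.31208542 0.22564756] [ 0.18310248 -0.12857941 -0.30917217]
new 399 [0.58760026 0.31422166 0.02418127] 0.010191932422782934
bar 477 [ 0.54683892 -0.22068585  0.167829  ] 0.018793218811417045
```

View pics/s6.png

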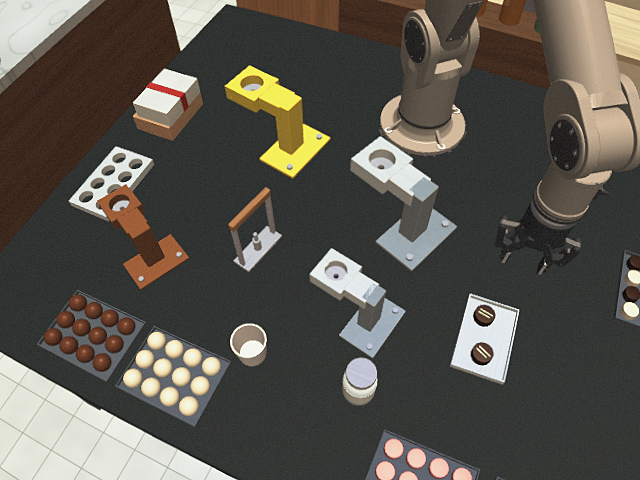

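The picture shows both chocolates flat in the tray at (484,315) and (482,353), the mould empty at (336,271), the knockout upright at (256,230), and everything else where it was.

```bash
python3 -c "
from bench import ticket
print(ticket.hand_in())"
```

```text
the job is handed in; nothing more can be done
None
```

The job is done and handed in at about 39 s of the 72 s allowed: the chocolate lies flat in the tray beside the finished one, the knockout stands upright clear of the mould, and nothing else looks moved in the last picture.

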